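Change the twist-lock filter of a stick vacuum

TASK

The vacuum's filter is clogged: twist it anticlockwise until it unlocks, lift it out and stand it upright in the white wash tub. Then fit the fresh filter from the cork mat and twist it clockwise fully home to its stop. Keep the dusty filter upright and don't force its lugs, and leave all the other things where they are.

Things in the scene. Friction and masses are not known exactly. Their poses are not given: they have to be found in the camera images.
- vac: Hand unit of a stick vacuum upright in its white charging dock, fixed to the table; housing 112 mm across, rim 200 mm high, top open as a two-lug bayonet socket. Origin: on the table under the bin's axis; z up, +x to the handle. Bar angle (filter x from vac +x, anticlockwise from above, mod 180 deg): locked 0 (stop -4), captive below 42, free to lift out or drop in at 44 to 64 (best 54), stop 64.
- vac_handle (a point): Middle of the pistol handle, 138 mm from the bin's axis along vac +x, 140 mm up. Handle and battery reach 160 mm out and 190 mm up, 50 mm wide; on the other side the suction inlet reaches 112 mm out along -x, up to 115 mm high. The dock is 225 (x) x 125 mm.
- socket (a point): Centre of the socket's mouth, level with the rim, 200 mm above vac's origin. A seated filter's flange lies on the tabs here, its origin 60 mm lower. Mouth between the tabs 74 mm across, tabs 6 mm thick, cavity below 98 mm across, 66 mm deep. White ticks on the rim: bar position to insert or lift out; orange ticks: locked. No detent or spring, light friction only.
- used_filter: Clogged filter, brown-grey pleats, captive in the socket, its bar 0 to 20 deg anticlockwise of locked. Origin: centre of the underside; z up; x along bar and lugs. 98 mm tall, 100 to 200 g. Pleats 52 mm across, z 0 to 44; black collar 62, then 68 across, z 44 to 60; lugs at +x and -x, 14 wide, out to 45 from the axis, z 44 to 51.5; blue flange 100 across, z 60 to 70; then the grip bar.
- used_grip (a point): Middle of the used filter's blue grip bar, 84 mm above its origin. The bar is 66 long (x) x 14 wide (y), from z = 70 to 98 mm. The filter must rise 65 mm to clear the vacuum's housing.
- fresh_filter: Fresh filter with white pleats, the same shape, size and frame as the used one; stands upright on the cork mat, bar in any direction.
- fresh_grip (a point): Middle of the fresh filter's grip bar, 84 mm above its origin; bar as on the used one.
- tub: White open wash tub, loose, 215 (x) x 150 (y) x 60 mm high, walls and floor 4 mm; origin: centre of its underside. A dusting brush stands in it at its +x end, 65 to 80 mm from the middle.
- mat: Cork mat 260 (x) x 150 (y) x 4 mm flat on the table, fixed; origin: centre of its underside. The fresh filter and the spray bottle stand on it.
- spray_bottle: Bystander: green spray bottle with a white head, 48 mm across, 140 mm tall, on the cork mat; origin: centre of its underside.
- dusting_brush: Bystander: black round brush nozzle standing in the tub, 42 mm across, 58 mm tall; origin: centre of its underside.
- polish_tin: Bystander: red shoe-polish tin, 56 mm across, 45 mm high; origin: centre of its underside.
- crevice_nozzle: Bystander: black crevice nozzle lying along its x axis, from x = -105 to 60 mm, 35 mm wide and high; origin: underside.
- vase: Bystander: white vase 76 mm across, 150 mm tall, with dried stems to 235 mm, at the back; origin: centre of its underside.
- umbrella: Bystander: folded navy umbrella lying along its y axis at the back, from y = -70 to 135 mm, 52 mm thick; origin: underside.
- shoe_brush: Bystander: wooden shoe brush 150 (x) x 50 x 38 mm, nearest the robot; origin: centre of its underside.
- spray_can: Bystander: green and white shoe-spray can, 52 mm across, 160 mm tall; origin: centre of its underside.
Not all that is in view belongs to the job. Leave any turquoise look-alike of the used_filter alone. What is shaped like the fresh_filter but red is not meant.

How it is judged:
By the outcome, as a careful person would: the job done as asked, in the order asked, and still so for the second after the job is handed in, with the robot touching nothing.
It also fails if it takes over 67 s, if anything falls off the work surface, if the arm or the gripper's body presses on something with over 40 N, if the wrist force passes 120 N, or if a joint passes its speed limit or range.

ROBOT

A 7-joint arm with a two-finger parallel gripper is mounted at the origin on the work surface. World frame = base frame: x ahead of the robot, y to its left, z up, the work surface at z = 0. Lengths are in mm, angles in rad, forces in N, time in s.
With the tool pointing down it reaches from about 400 to 875 mm from the base axis. Payload 4.4 kg.
Tool frame: the origin (TCP) lies at the very end of the fingers, on their centre line; the grasp point (between the pads) lies 19 mm behind it; z points along the fingers, y is the line along which they close (so a half turn about z gives the same grasp; the last joint's range is limited). The gripper opens to 85 mm and grips with 20 to 120 N. Pads are 22 mm wide; open, the fingers measure 114 mm over their backs; the gripper's body (76 mm by 85 mm) begins 54 mm behind the grasp point. The pads swing forward as they close: fully open they stand 13 mm farther back than shut.
Start: joints at [-1.358, 0.628, 0.038, 1.517, -0.027, 0.996, -0.02], TCP at [178.857, 624.922, 231.313] pointing down, gripper open.
Joint ranges: [-3.06, 3.06], [-0.37, 2.12], [-1.25, 1.32], [0.18, 2.47], [-1.1, 4.24], [0.23, 1.98], [-2.94, 2.94]. Speed limits (rad/s): [2.57, 2.57, 3.14, 3.14, 3.14, 3.14, 3.14].

INTERFACE

Orientations are given as [roll, pitch, yaw] about the fixed x, y, z axes, in that order (R = Rz(yaw) Ry(pitch) Rx(roll)).
In Python, from cell import read_state, get_image, camera_info, finish_job gives the robot as it stands.
- The arm moves only by the tool play_rows, never from a script. Its argument "deltas" is one flat list of numbers, 7 for each row, row after row: the shift along the tool's x, y, z in mm, then the turn, a rotation vector about the tool's x, y, z in rad, then the opening, from 0 (shut) to 1 (fully open). In form: [dx, dy, dz, ax, ay, az, grip, dx, dy, dz, ax, ay, az, grip, ...]. A call has 1 to 10 rows; each row is the pose to reach, as a shift and turn from the pose commanded when the call began, along the tool's axes at that moment; what a row does not reach only later rows make up. A row lasts 1/8 s, in which the tool goes at most 62.5 mm and 10.7 degrees, less where a joint would pass 70% of its speed; a pose out of reach is approached as far as the arm can. A call with a gripper value outside its range is refused whole. The fingers move at their own pace and stop on an object; the grip force is fixed at half the most. Time passes only in rows, so rows that repeat a pose let the fingers close. It gives the time, the measured TCP pose, the force, the opening and the grip force at its end, in the units of the state.
- read_state(): the state, without advancing time (a new reading comes with each control period).
- get_image(name): name is "side" or "top"; returns the picture (420x560x3 uint8, red, green, blue); there is no depth.
- camera_info(name): a dict with "fx", "fy", "cx", "cy" (pixels), "T" (4x4, takes a point from camera to world coordinates). Camera axes: x right, y down, z forward; pixel columns grow to the right and rows downward; lengths in mm; the calibration is good to about 2 mm. A picture is of the moment at which its call begins. camera_info takes no time and is no camera call.
- finish_job(): hands the job in; it is judged then, once.
The state is a dict: "clock": time; "qpos": joint angles; "qd": joint speeds; "tau": joint torques, N m; "eef_pos": TCP position; "tool_rot": TCP orientation; "force": force on the tool from outside, world axes, zero at the start; "torque": the same for the moment, N m; "width": finger opening in mm; "gripper_force": force on a finger pad.
Only numpy, scipy, OpenCV 4.12 (cv2) and the standard library are available. Lean on these libraries where they do the work, as an engineer would, in place of code of your own. Each camera call takes 0.05 s, during which the arm holds its last target. There are 200 camera calls.

## Working session

There is one attempt and no reset: what is moved stays moved. The work goes in short steps, Python scripts to look and compute and a tool call to move; the robot and the scene stay as the last step left them, time stands still between calls to the robot, and variables do not carry over. Pictures are saved under pics/ and viewed, at most 13 in all, crops included, and the job is handed in when it is done.

Besides the shell and the picture viewer there is one more tool, called after "Emit:" as name(argument=value, ...) on one line, values as JSON. play_rows: Moves the arm, as the interface text tells. Its arguments: {"type":"object","properties":{"deltas":{"type":"array"}},"required":["deltas"]}

```bash
mkdir -p pics; python3 - <<'E'
from cell import *
import cv2,numpy as np
for n in("top","side"):
    im=get_image(n); cv2.imwrite(f"pics/{n}0.png",im[:,:,::-1]); c=camera_info(n); print(n,c["fx"],c["fy"],c["cx"],c["cy"]);print(np.round(c["T"],3))
s=read_state();print(s["clock"],s["eef_pos"],s["tool_rot"],s["width"])
E
```

```text
top 459.74966983041395 459.74966983041395 279.13816444045614 210.48283439061996
[[-5.000000e-03 -9.950000e-01  9.600000e-02  3.953350e+02]
 [-1.000000e+00  4.000000e-03 -1.300000e-02  1.165200e+01]
 [ 1.300000e-02 -9.600000e-02 -9.950000e-01  1.519273e+03]
 [ 0.000000e+00  0.000000e+00  0.000000e+00  1.000000e+00]]
side 405.78930503064305 405.78930503064305 283.10847165859377 207.6203633794925
[[-9.98000e-01 -6.30000e-02  3.20000e-02  4.80252e+02]
 [-6.90000e-02  7.67000e-01 -6.38000e-01  6.36753e+02]
 [ 1.60000e-02 -6.39000e-01 -7.69000e-01  9.00850e+02]
 [ 0.00000e+00  0.00000e+00  0.00000e+00  1.00000e+00]]
0.1 [178.68965525 624.39446753 230.49399472] [-3.13991333e+00  4.06663268e-06  2.86279573e+00] 85.22261679915722
```

View pics/top0.png

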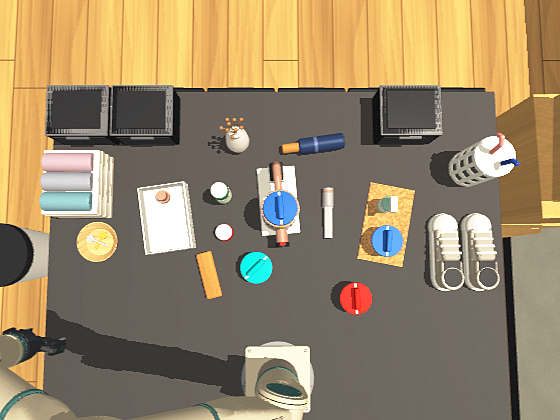

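View pics/side0.png

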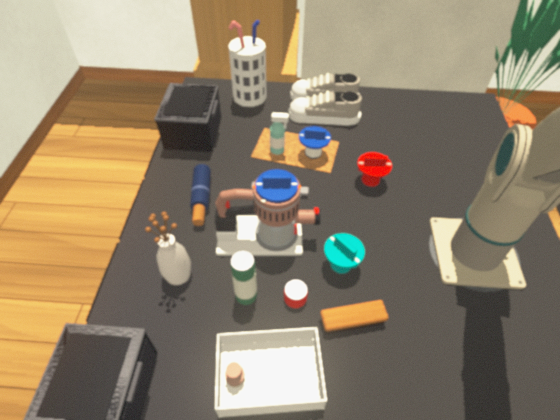

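Candidates in the top view: blue on the vacuum (280,208) is the used filter; blue on the cork mat (387,241) is the fresh one. The turquoise one (256,267) and the red one (355,298) are look-alikes on the bare table. I'll confirm this in one enlarged crop and measure.

```bash
cat > h.py <<'E'
from cell import *
import cv2,numpy as np
def ray(n,u,v):
    c=camera_info(n);T=np.array(c["T"]);d=np.array([(u-c["cx"])/c["fx"],(v-c["cy"])/c["fy"],1.]);return T[:3,3],T[:3,:3]@d
def plane(n,u,v,z):
    o,d=ray(n,u,v);return o+d*(z-o[2])/d[2]
def tri(a,b):
    o1,d1=ray("top",*a);o2,d2=ray("side",*b)
    s=np.linalg.lstsq(np.c_[d1,-d2],o2-o1,rcond=None)[0];p,q=o1+s[0]*d1,o2+s[1]*d2
    return (p+q)/2,np.linalg.norm(p-q)
def pix(n,p):
    c=camera_info(n);q=np.linalg.inv(np.array(c["T"]))@np.r_[p,1];return np.array([q[0]/q[2]*c["fx"]+c["cx"],q[1]/q[2]*c["fy"]+c["cy"]])
def blobs(im,lo,hi,roi,amin=20):
    x0,y0,x1,y1=roi;h=cv2.cvtColor(im[y0:y1,x0:x1],cv2.COLOR_RGB2HSV);m=cv2.inRange(h,lo,hi)
    n,l,s,c=cv2.connectedComponentsWithStats(m);out=[]
    for i in range(1,n):
        if s[i,4]>=amin:
            k=(l==i).astype(np.uint8);ct=max(cv2.findContours(k,0,1)[0],key=len)
            out.append((s[i,4],c[i]+[x0,y0],cv2.fitEllipse(ct) if len(ct)>4 else None,s[i,:4]+[x0,y0,0,0]))
    return out
E
python3 - <<'E'
from h import *
t=cv2.imread("pics/top0.png");s=cv2.imread("pics/side0.png")
f=lambda im,x,y,w,h:cv2.resize(im[y:y+h,x:x+w],(400,300),interpolation=cv2.INTER_CUBIC)
cv2.imwrite("pics/crop1.png",np.vstack([np.hstack([f(t,240,165,80,60),f(t,350,205,80,60)]),np.hstack([f(s,237,160,80,60),f(s,275,110,80,60)])]))
for n,im,rs in(("top",t,[(255,180,305,235),(360,215,410,265)]),("side",s,[(245,160,310,215),(290,120,340,160)])):
    for r in rs:
        print(n,r)
        for b in blobs(im[:,:,::-1].copy(),(100,120,60),(125,255,255),r): print(b)
E
```

```text
top (255, 180, 305, 235)
(np.int32(894), array([279.60850112, 207.64205817]), ((24.570941925048828, 27.25187110900879), (32.469017028808594, 33.64516830444336), 77.23199462890625), array([263, 191,  34,  34]))
top (360, 215, 410, 265)
(np.int32(742), array([386.53369272, 240.58625337]), ((26.540075302124023, 25.857336044311523), (29.619237899780273, 30.66555404663086), 119.02340698242188), array([371, 225,  32,  32]))
side (245, 160, 310, 215)
(np.int32(1014), array([276.38658777, 184.93392505]), ((31.352230072021484, 24.965551376342773), (32.701175689697266, 37.59721755981445), 90.91044616699219), array([257, 169,  40,  33]))
side (290, 120, 340, 160)
(np.int32(500), array([314.47 , 136.594]), ((24.366456985473633, 16.570985794067383), (21.563945770263672, 27.945533752441406), 92.94782257080078), array([300, 126,  31,  22]))
```

View pics/crop1.png

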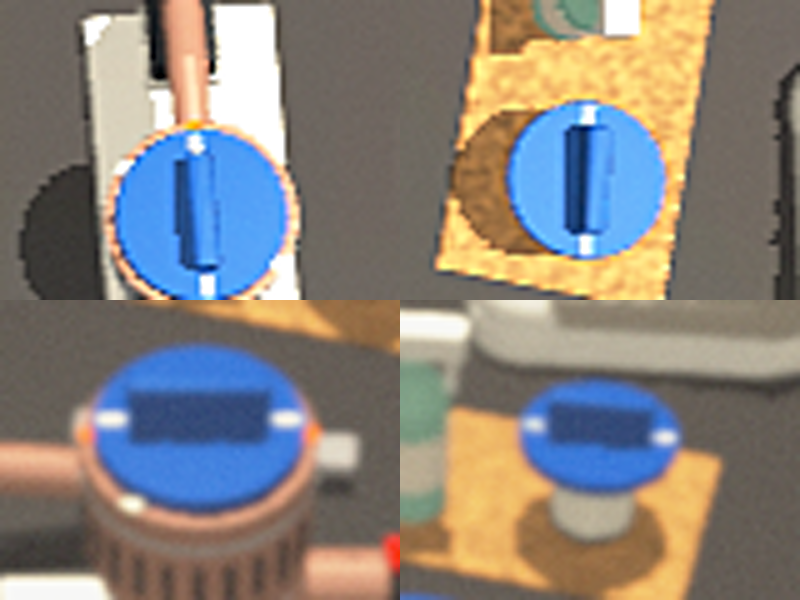

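The crop confirms it. Top row is top-camera, with the used filter in the socket on the left and the fresh filter on cork on the right. The side view below shows white pleats under the fresh one. White marks on the flange give the bar lines, and orange ticks on the rim give the vac's yaw.

```bash
python3 - <<'E'
from h import *
t=cv2.imread("pics/top0.png")[:,:,::-1].copy();s=cv2.imread("pics/side0.png")[:,:,::-1].copy()
def marks(im,roi,lo=(0,0,170),hi=(179,95,255)):
    return [(int(b[0]),np.round(b[1],1)) for b in blobs(im,lo,hi,roi,3)]
print("ut",marks(t,(272,188,290,228)));print("us",marks(s,(252,176,302,190)))
print("ft",marks(t,(380,222,394,260)));print("fs",marks(s,(296,128,334,148)))
print("orange",marks(t,(260,180,300,240),(5,180,150),(25,255,255)),marks(s,(245,170,310,200),(3,180,150),(25,255,255)))
# tub: white blob top view, brush, bottle
b=max(blobs(t,(0,0,150),(179,60,255),(125,165,205,265)),key=lambda b:b[0]);print("tub t",b)
b=max(blobs(s,(0,0,150),(179,60,255),(205,320,335,420)),key=lambda b:b[0]);print("tub s",b)
print("mark ends: used",plane("top",279,193.6,210),plane("top",281.4,222,210),"tri",tri((280.2,207.8),(276.7,183.8)))
print("fresh",plane("top",387.6,228,74),plane("top",387.4,253.6,74),tri((387.5,240.8),(318.2,136.1)))
print("orange side on 200",plane("side",254.2,186.8,200),plane("side",299.8,186.8,200))
print("orange top",plane("top",278.6,189.8,200))
for u,v in((138,187),(183,182),(194,248),(147,254)):print("tub rim corner",plane("top",u,v,60))
for u,v in((216,334),(318,330),(324,404),(219,412)):print("tub rim side",plane("side",u,v,60))
print("bottle",plane("top",387,204,140),"polish",plane("top",223,232,45),"can",plane("top",219,189,160),"brush",plane("top",162,197,62))
E
```

```text
ut [(12, array([273.5, 189.5])), (3, array([278., 188.])), (29, array([286. , 189.6])), (11, array([278.4, 193.5])), (13, array([281. , 221.7])), (9, array([275.4, 225.4])), (17, array([287.1, 225.8]))]
us [(44, array([256.8, 183.3])), (36, array([295. , 183.7])), (4, array([300.8, 188.2])), (3, array([255.3, 188.3]))]
ft [(13, array([387.2, 227.3])), (13, array([387.3, 253.8]))]
fs [(23, array([300., 135.])), (17, array([327.9, 137.1])), (3, array([329.3, 141.3]))]
orange [(5, array([278.2, 189.6]))] []
tub t (np.int32(3315), array([166.05188537, 218.37737557]), ((40.85397720336914, 52.6958122253418), (58.29814147949219, 80.0997085571289), 172.88160705566406), array([137, 181,  59,  74]))
tub s (np.int32(8750), array([269.91417143, 371.31588571]), ((63.579856872558594, 51.40239715576172), (95.48776245117188, 128.2179412841797), 84.51827239990234), array([214, 326, 114,  91]))
mark ends: used [569.88415889  -5.5182016  210.        ] [488.13068117 -11.93653853 210.        ] tri (array([528.79129763,  -8.75479118, 208.18619658]), np.float64(0.5594370518462919))
fresh [ 477.30757769 -34
[... 239 characters left out ...]
056 200.        ]
orange top [582.31427468  -4.54981401 200.        ]
tub rim corner [612.75614044 442.52586552  60.        ]
tub rim corner [628.41407233 299.48950635  60.        ]
tub rim corner [417.7286154  261.77261141  60.        ]
tub rim corner [399.65449029 409.19449491  60.        ]
tub rim side [633.47178121 300.67507659  60.        ]
tub rim side [416.15794501 275.3532115   60.        ]
tub rim side [402.59152802 422.7803908   60.        ]
tub rim side [601.3047003  451.32827178  60.        ]
bottle [ 546.28827149 -333.24142047  140.        ] polish [468.55932919 172.31835064  45.        ] can [591.01354615 172.49662908 160.        ] brush [580.05620704 365.06214089  62.        ]
```

```bash
cat >> h.py <<'E'
from scipy.spatial.transform import Rotation as R
def go(p,yaw,s=None):
    s=s or read_state();r=R.from_euler("xyz",s["tool_rot"]);g=R.from_euler("xyz",[np.pi,0,np.radians(yaw)])
    return np.round(r.inv().apply(np.array(p)-s["eef_pos"]),1),np.round((r.inv()*g).as_rotvec(),3)
def ang(a,b):return np.degrees(np.arctan2(*(a-b)[:2][::-1]))
E
python3 - <<'E'
from h import *
for a,b,z,n in(((278.4,193.5),(281,221.7),210,"top"),((256.8,183.3),(295,183.7),210,"side"),((387.2,227.3),(387.3,253.8),74,"top"),((300,135),(327.9,137.1),74,"side")):
    p,q=plane(n,*a,z),plane(n,*b,z);print(n,(p+q)/2,ang(p,q),np.linalg.norm(p-q))
print(tri((279.7,207.6),(275.9,183.5)),tri((387.25,240.55),(314,136.05)))
# dock yaw / tub yaw
t=cv2.imread("pics/top0.png")[:,:,::-1].copy()
print(go((529,-9,300),5))
E
```

```text
top [529.58693869  -7.29816869 210.        ] 4.9298452300341875 81.4873489808142
side [530.28841963  -7.82550662 210.        ] 3.971429636645715 88.89163876559229
top [ 437.88725436 -347.31291611   74.        ] -1.3816591063174082 83.2995860766003
side [ 438.48917811 -345.65364452   74.        ] -1.5592562390530749 86.83404613806553
(array([529.84999325,  -7.31591033, 210.48536736]), np.float64(0.8582218046170877)) (array([ 437.99773065, -347.77282207,   72.20508725]), np.float64(0.34668998829800685))
(array([-511.1, -512.6,  -68.6]), array([-0.000e+00,  2.000e-03,  2.776e+00]))
```

Emit:
play_rows(deltas=[0, 0, -60, 0, 0, 0, 1, -60, -60, -69, 0, 0, 0.3, 1, -110, -110, -69, 0, 0, 0.5, 1, -511, -513, -69, 0, 0, 2.776, 1, -511, -513, -69, 0, 0, 2.776, 1, -511, -513, -69, 0, 0, 2.776, 1, -511, -513, -69, 0, 0, 2.776, 1, -511, -513, -69, 0, 0, 2.776, 1, -511, -513, -69, 0, 0, 2.776, 1, -511, -513, -69, 0, 0, 2.776, 1])

```text
clock: 1.35
eef_pos: [451.2, 131.3, 300.1]
tool_rot: [-3.142, -0.001, 1.17]
force: [0.2, 0.1, 0.4]
width: 85.1
gripper_force: 0.0
```

```bash
python3 - <<'E'
from h import *
s=read_state();print(s["clock"],np.round(s["qpos"],2),s["eef_pos"],s["tool_rot"],go((530,-7.5,300),4.5,s))
E
```

```text
1.35 [-0.78  0.33  0.59  1.92 -0.22  0.96 -0.49] [451.21290895 131.27748005 300.14049149] [-3.14153839e+00 -5.48448360e-04  1.16969622e+00] (array([-9.700e+01,  1.267e+02,  1.000e-01]), array([-0.   , -0.   ,  1.091]))
```

Emit:
play_rows(deltas=[-97, 126.7, 0, 0, 0, 1.091, 1, -97, 126.7, 0, 0, 0, 1.091, 1, -97, 126.7, 0, 0, 0, 1.091, 1, -97, 126.7, 0, 0, 0, 1.091, 1, -97, 126.7, 0, 0, 0, 1.091, 1, -97, 126.7, 0, 0, 0, 1.091, 1, -97, 126.7, 0, 0, 0, 1.091, 1, -97, 126.7, 0, 0, 0, 1.091, 1, -97, 126.7, 0, 0, 0, 1.091, 1, -97, 126.7, 0, 0, 0, 1.091, 1])

```text
clock: 2.6
eef_pos: [530.2, -5.5, 300.2]
tool_rot: [-3.141, -0.0, 0.085]
force: [0.0, 0.6, 0.1]
width: 85.5
gripper_force: 0.0
```

```bash
python3 - <<'E'
from h import *
im=get_image("side");im2=get_image("top")
f=lambda im,x,y,w,h:cv2.resize(im[y:y+h,x:x+w,::-1],(400,400),interpolation=cv2.INTER_CUBIC)
cv2.imwrite("pics/c2.png",np.hstack([f(im,220,110,110,110),f(im2,225,150,110,110)]))
s=read_state();print(s["clock"],np.round(s["qpos"],2),s["eef_pos"],s["tool_rot"],go((530,-7.5,214),4.5,s))
E
```

```text
2.7 [-0.62  0.5   0.89  1.77 -0.44  1.07 -1.06] [530.25431012  -5.49233443 300.15357396] [-3.14142797e+00 -1.54024213e-04  8.46181230e-02] (array([-0.4,  2. , 86.2]), array([-0.   , -0.   ,  0.006]))
```

View pics/c2.png

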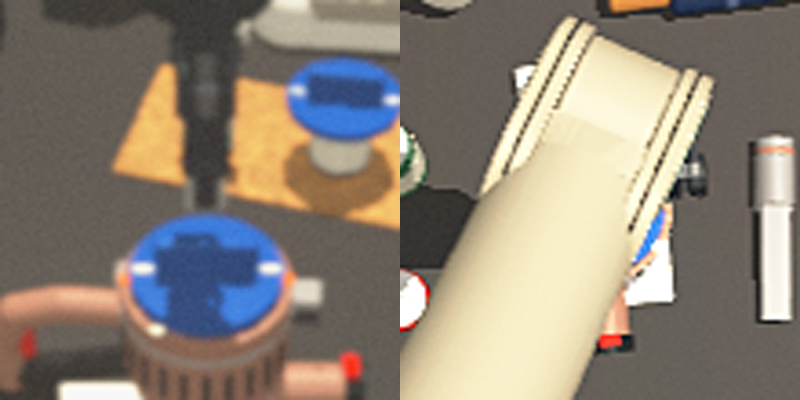

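The gripper is centred over the used filter's bar (side crop, bar at about x=205 and fingers at about x=205). I'll descend and close.

Emit:
play_rows(deltas=[0, 2, 30, 0, 0, 0.006, 1, 0, 2, 60, 0, 0, 0.006, 1, 0, 2, 78, 0, 0, 0.006, 1, 0, 2, 85, 0, 0, 0.006, 1, 0, 2, 85, 0, 0, 0.006, 1, 0, 2, 85, 0, 0, 0.006, 0, 0, 2, 85, 0, 0, 0.006, 0, 0, 2, 85, 0, 0, 0.006, 0, 0, 2, 85, 0, 0, 0.006, 0, 0, 2, 85, 0, 0, 0.006, 0])

```text
clock: 3.95
eef_pos: [530.7, -7.5, 215.5]
tool_rot: [-3.142, -0.001, 0.078]
force: [-1.0, 0.4, 4.6]
width: 12.5
gripper_force: 60.0
```

```bash
python3 - <<'E'
from h import *
s=read_state();print(s["clock"],np.round(s["qpos"],2),s["eef_pos"],np.degrees(s["tool_rot"]),s["force"],s["torque"],s["width"],s["gripper_force"])
E
```

```text
3.95 [-0.55  0.6   0.8   1.88 -0.55  0.89 -0.97] [530.66701769  -7.4956584  215.47445585] [-1.79996459e+02 -3.88771248e-02  4.48698181e+00] [-0.96455018  0.36350425  4.57993044] [0.04482665 0.14030448 0.04138687] 12.52783649657058 59.967849254608154
```

Emit:
play_rows(deltas=[0, 0, 0, 0, 0, -0.1, 0, 0, 0, 0, 0, 0, -0.2, 0, 0, 0, 0, 0, 0, -0.3, 0, 0, 0, 0, 0, 0, -0.4, 0, 0, 0, 0, 0, 0, -0.5, 0, 0, 0, 0, 0, 0, -0.6, 0])

```text
clock: 4.7
eef_pos: [530.8, -7.6, 215.4]
tool_rot: [3.141, -0.001, 0.681]
force: [-0.4, -1.4, 2.4]
width: 12.4
gripper_force: 59.8
```

```bash
python3 - <<'E'
from h import *
s=read_state();print(s["clock"],np.round(s["qpos"],2),s["eef_pos"],np.degrees(s["tool_rot"]),s["force"],s["torque"],s["width"],s["gripper_force"])
E
```

```text
4.7 [-0.45  0.55  0.63  1.88 -0.42  0.85 -0.5 ] [530.77117412  -7.6002748  215.44537134] [ 1.79968088e+02 -4.16615337e-02  3.90194409e+01] [-0.37750758 -1.35835146  2.37672106] [-0.03516608  0.05791307 -0.13129385] 12.42526137027246 59.763851165771484
```

Emit:
play_rows(deltas=[0, 0, 0, 0, 0, -0.1, 0, 0, 0, 0, 0, 0, -0.2, 0, 0, 0, 0, 0, 0, -0.3, 0, 0, 0, 0, 0, 0, -0.344, 0, 0, 0, 0, 0, 0, -0.344, 0])

```text
clock: 5.32
eef_pos: [530.7, -7.6, 215.4]
tool_rot: [3.141, -0.0, 1.022]
force: [-0.8, 0.5, 5.2]
width: 12.4
gripper_force: 60.1
```

```bash
python3 - <<'E'
from h import *
im=get_image("side")
cv2.imwrite("pics/c3.png",cv2.resize(im[145:225,235:325,::-1],(675,600),interpolation=cv2.INTER_CUBIC))
s=read_state();print(s["clock"],np.round(s["qpos"],2),s["eef_pos"],np.degrees(s["tool_rot"]),s["force"],s["torque"],s["width"],s["gripper_force"])
E
```

```text
5.375 [-0.39  0.53  0.53  1.88 -0.35  0.83 -0.23] [530.7353746   -7.62680522 215.4538909 ] [ 1.79956875e+02 -1.51848602e-02  5.85331946e+01] [-0.59799816 -0.13808929  5.59021291] [-0.07826479  0.1290576   0.20015709] 12.657243398396457 60.16658306121826
```

View pics/c3.png

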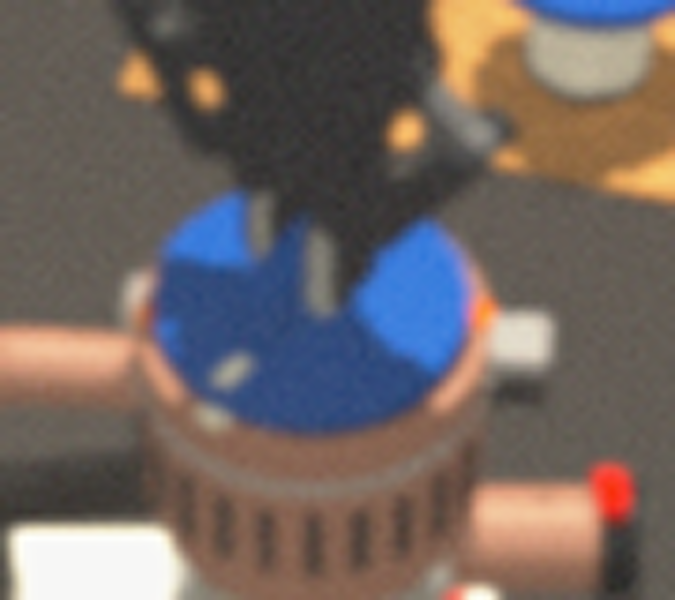

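The filter turned with the bar: its white mark at crop (233,370) is nearly in line with the white rim tick at (215,412). I'll check the angle numerically.

```bash
python3 - <<'E'
from h import *
c=np.array([530.3,-7.5,0])
for u,v,z in((266.07,194.33,210),(263.67,199.93,200),(235+483/7.5,145+310/7.5,200)):
    p=plane("side",u,v,z);print(p,ang(p,c),np.linalg.norm((p-c)[:2]))
t=cv2.imread("pics/top0.png")[:,:,::-1].copy()
p=plane("top",240+125/5,165+168/5,200);print(ang(p,c),np.linalg.norm((p-c)[:2]))
E
```

```text
[549.88794817  27.5909413  210.        ] 60.82951519340627 40.18783242436427
[554.71742145  36.19928966 200.        ] 60.80528143498398 50.0583498246227
[475.29848557 -12.69321818 200.        ] -174.6061492362073 55.246141079867805
57.98013038634292 49.98167163973474
```

Emit:
play_rows(deltas=[0, 0, -4, 0, 0, 0, 0, 0, 0, -10, 0, 0, 0, 0, 0, 0, -18, 0, 0, 0, 0])

```text
clock: 5.75
eef_pos: [530.1, -7.3, 233.2]
tool_rot: [-3.141, 0.001, 1.022]
force: [0.4, 0.4, -1.5]
width: 12.4
gripper_force: 59.2
```

Emit:
play_rows(deltas=[0, 0, -25, 0, 0, 0, 0, 0, 0, -50, 0, 0, 0, 0, 0, 0, -75, 0, 0, 0, 0, 0, 0, -85, 0, 0, 0, 0, 0, 0, -85, 0, 0, 0, 0])

```text
clock: 6.38
eef_pos: [530.5, -7.4, 318.4]
tool_rot: [3.141, -0.001, 1.022]
force: [-0.6, 0.8, -1.5]
width: 12.5
gripper_force: 59.2
```

```bash
python3 - <<'E'
from h import *
im=get_image("side");cv2.imwrite("pics/s4.png",im[:,:,::-1])
s=read_state();print(s["clock"],np.round(s["qpos"],2),s["eef_pos"],np.degrees(s["tool_rot"]),s["force"],go((475,350,318),58.5,s))
E
```

```text
6.425 [-0.45  0.41  0.59  1.74 -0.26  1.07 -0.31] [530.05032671  -7.25938108 317.62850816] [-1.79958464e+02  1.32022935e-02  5.85798676e+01] [-0.70311728 -0.13052228 -1.0058836 ] (array([ 276.2, -233.2,   -0.3]), array([-0.001,  0.   ,  0.001]))
```

View pics/s4.png

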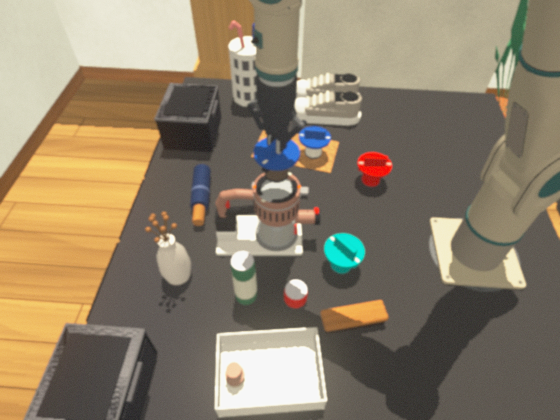

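The filter at (278,153) has been lifted clear and hangs upright in the fingers. The socket at (278,188) is open. Carrying it to the tub.

Emit:
play_rows(deltas=[14, -12, 0, 0, 0, 0, 0, 48, -41, 0, 0, 0, 0, 0, 90, -76, 0, 0, 0, 0, 0, 133, -112, 0, 0, 0, 0, 0, 176, -149, 0, 0, 0, 0, 0, 218, -184, 0, 0, 0, 0, 0, 250, -211, 0, 0, 0, 0, 0, 270, -228, 0, 0, 0, 0, 0, 276, -233, 0, 0, 0, 0, 0, 276, -233, 0, 0, 0, 0, 0])

```text
clock: 7.68
eef_pos: [474.9, 349.4, 317.4]
tool_rot: [-3.141, 0.002, 1.023]
force: [0.4, -0.5, -1.2]
width: 12.6
gripper_force: 59.2
```

```bash
python3 - <<'E'
from h import *
s=read_state();print(s["clock"],np.round(s["qpos"],2),s["eef_pos"],np.degrees(s["tool_rot"]),s["force"],go((475,350,81),58.5,s))
E
```

```text
7.675 [-1.02  0.5   0.54  1.58 -0.28  1.13 -0.97] [474.91504704 349.41852741 317.38937365] [-1.79989316e+02  9.53008488e-02  5.86020124e+01] [ 0.36898749 -0.49253185 -1.19912978] (array([ 9.000e-01, -2.000e-01,  2.364e+02]), array([-0.   ,  0.002,  0.002]))
```

Emit:
play_rows(deltas=[0, 0, 30, 0, 0, 0, 0, 0, 0, 75, 0, 0, 0, 0, 0, 0, 120, 0, 0, 0, 0, 0, 0, 165, 0, 0, 0, 0, 0, 0, 200, 0, 0, 0, 0, 0, 0, 218, 0, 0, 0, 0, 0, 0, 228, 0, 0, 0, 0, 0, 0, 233, 0, 0, 0, 0, 0, 0, 233, 0, 0, 0, 0])

```text
clock: 8.8
eef_pos: [475.9, 349.8, 85.7]
tool_rot: [3.141, -0.001, 1.022]
force: [1.0, -0.2, -0.4]
width: 12.7
gripper_force: 59.2
```

```bash
python3 - <<'E'
from h import *
im=get_image("side");cv2.imwrite("pics/s5.png",cv2.resize(im[270:420,180:380,::-1],(800,600)))
s=read_state();print(s["clock"],s["eef_pos"],np.degrees(s["tool_rot"]),s["force"])
E
```

```text
8.85 [476.06126471 349.88755143  85.96005744] [ 1.79968576e+02 -8.52742195e-02  5.85726371e+01] [-0.21092755  0.64511039 -2.00939819]
```

View pics/s5.png

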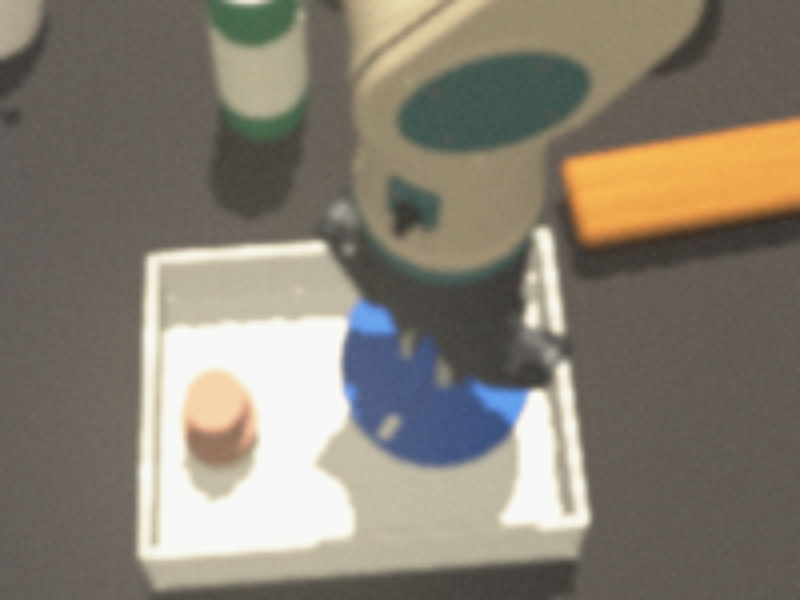

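The filter at crop (435,370) hangs upright inside the tub, well clear of the brush at (218,418) and the walls. Lowering to contact and releasing.

Emit:
play_rows(deltas=[0, 0, 3, 0, 0, 0, 0, 0, 0, 5, 0, 0, 0, 0, 0, 0, 6, 0, 0, 0, 0, 0, 0, 6.5, 0, 0, 0, 0, 0, 0, 6.5, 0, 0, 0, 0])

```text
clock: 9.48
eef_pos: [475.5, 349.7, 79.5]
tool_rot: [-3.141, -0.001, 1.022]
force: [-1.5, -0.4, 5.5]
width: 12.9
gripper_force: 60.3
```

Emit:
play_rows(deltas=[0, 0, 0, 0, 0, 0, 0.3, 0, 0, 0, 0, 0, 0, 0.6, 0, 0, 0, 0, 0, 0, 0.8, 0, 0, 0, 0, 0, 0, 0.8, 0, 0, -15, 0, 0, 0, 0.8, 0, 0, -50, 0, 0, 0, 0.8, 0, 0, -105, 0, 0, 0, 1, 0, 0, -165, 0, 0, 0, 1, 0, 0, -222, 0, 0, 0, 1, 0, 0, -222, 0, 0, 0, 1])

```text
clock: 10.72
eef_pos: [478.3, 350.5, 306.6]
tool_rot: [3.138, -0.01, 1.022]
force: [-0.5, -0.5, -1.1]
width: 85.1
gripper_force: 0.0
```

```bash
python3 - <<'E'
from h import *
s=read_state();print(s["clock"],s["eef_pos"],np.degrees(s["tool_rot"]),np.round(s["qpos"],2),s["width"],go((438,-347,300),-1.5,s))
E
```

```text
10.725 [478.31150703 350.45012677 306.63392066] [179.77385936  -0.59181427  58.54963019] [-1.02  0.51  0.54  1.6  -0.29  1.1  -0.95] 85.05173670798743 (array([-616.1,  329.5,    1.6]), array([-0.002, -0.011,  1.048]))
```

Emit:
play_rows(deltas=[-50, 27, 0, 0, 0, 0.1, 1, -105, 56, 0, 0, 0, 0.2, 1, -160, 86, 0, 0, 0, 0.3, 1, -215, 115, 0, 0, 0, 0.4, 1, -270, 145, 0, 0, 0, 0.5, 1, -325, 174, 0, 0, 0, 0.6, 1, -380, 203, 0, 0, 0, 0.7, 1, -435, 233, 0, 0, 0, 0.8, 1, -490, 262, 0, 0, 0, 0.9, 1, -545, 291, 0, 0, 0, 1, 1])

```text
clock: 11.98
eef_pos: [439.0, -268.6, 300.3]
tool_rot: [-3.141, 0.0, 0.019]
force: [0.5, 0.6, -0.2]
width: 85.4
gripper_force: 0.0
```

```bash
python3 - <<'E'
from h import *
im=get_image("side");cv2.imwrite("pics/s6.png",cv2.resize(im[270:420,180:380,::-1],(400,300)))
s=read_state();print(s["clock"],s["eef_pos"],np.degrees(s["tool_rot"]),np.round(s["qpos"],2),s["width"],go((438,-347,200),-1.5,s))
E
```

```text
12.025 [ 436.07358153 -279.307044    301.41313303] [ 1.79441486e+02 -2.25358923e-03  2.83263409e-01] [-0.07  0.47  0.88  1.81 -0.41  1.05 -0.61] 85.32564037816942 (array([  1.6,  66.7, 102.1]), array([ 0.01 , -0.   ,  0.031]))
```

View pics/s6.png

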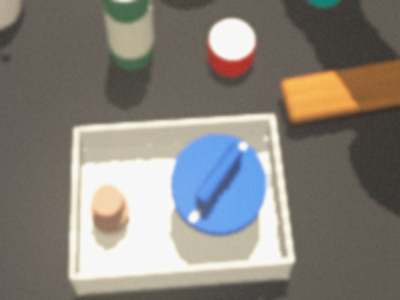

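The used filter stands upright in the tub at crop (220,185), and the brush hasn't moved. On to the fresh filter.

Emit:
play_rows(deltas=[1, 40, 20, 0, 0, 0.03, 1, 1, 66, 60, 0, 0, 0.03, 1, 1, 66, 100, 0, 0, 0.03, 1, 1, 66, 100, 0, 0, 0.03, 1, 1, 66, 100, 0, 0, 0.03, 1])

```text
clock: 12.65
eef_pos: [442.5, -333.3, 201.7]
tool_rot: [3.141, -0.001, -0.007]
force: [0.5, -0.4, 0.2]
width: 85.2
gripper_force: 0.0
```

```bash
python3 - <<'E'
from h import *
im=get_image("side");cv2.imwrite("pics/s7.png",cv2.resize(im[80:180,250:370,::-1],(600,500)))
s=read_state();print(s["clock"],s["eef_pos"],np.degrees(s["tool_rot"]),np.round(s["qpos"],2),go((438,-347,79.5),-1.5,s))
E
```

```text
12.7 [ 442.85414363 -333.52825206  202.18010688] [ 1.79919027e+02 -1.11457104e-01 -4.02165580e-01] [ 0.12  0.64  0.76  1.84 -0.56  0.89 -0.43] (array([ -5. ,  13.3, 122.7]), array([ 0.001, -0.002,  0.019]))
```

View pics/s7.png

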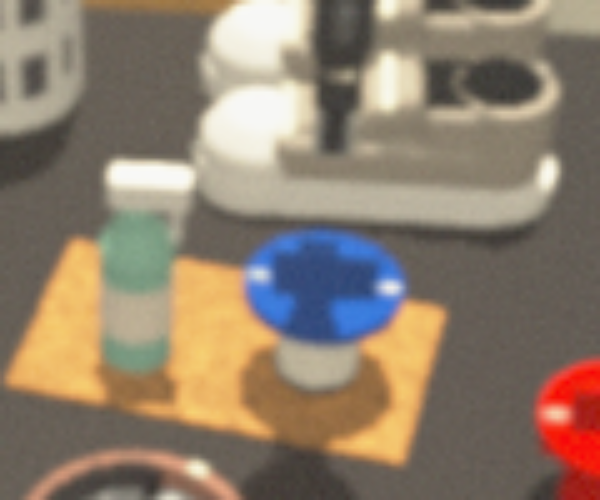

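White pleats confirmed under the blue flange at crop (320,350), the bottle at (137,270) is clear, and the gripper is aligned along the bar. Correcting by 14 mm, then descending and gripping.

Emit:
play_rows(deltas=[-5, 13.3, 10, 0, 0, 0.019, 1, -5, 13.3, 40, 0, 0, 0.019, 1, -5, 13.3, 80, 0, 0, 0.019, 1, -5, 13.3, 110, 0, 0, 0.019, 1, -5, 13.3, 122, 0, 0, 0.019, 1, -5, 13.3, 122, 0, 0, 0.019, 1])

```text
clock: 13.45
eef_pos: [436.8, -347.0, 78.6]
tool_rot: [3.141, 0.0, -0.027]
force: [0.5, 0.2, 0.8]
width: 85.2
gripper_force: 0.0
```

```bash
python3 - <<'E'
from h import *
s=read_state();print(s["clock"],s["eef_pos"],np.degrees(s["tool_rot"]),s["force"],go((438,-347,79.5),-1.5,s))
E
```

```text
13.45 [ 436.75856808 -347.01779978   78.61965696] [ 1.79985233e+02  1.48570412e-02 -1.57416956e+00] [0.50492607 0.17829927 0.77932632] (array([ 1.2, -0.1, -0.9]), array([ 0.   ,  0.   , -0.001]))
```

Emit:
play_rows(deltas=[1, 0, -1, 0, 0, 0, 1, 1, 0, -1, 0, 0, 0, 0.4, 1, 0, -1, 0, 0, 0, 0, 1, 0, -1, 0, 0, 0, 0, 1, 0, -1, 0, 0, 0, 0, 1, 0, -1, 0, 0, 0, 0, 1, 0, -1, 0, 0, 0, 0])

```text
clock: 14.32
eef_pos: [438.0, -346.5, 79.6]
tool_rot: [-3.142, -0.0, -0.027]
force: [0.3, 0.2, 1.5]
width: 12.6
gripper_force: 60.6
```

```bash
python3 - <<'E'
from h import *
s=read_state();print(s["clock"],s["eef_pos"],np.degrees(s["tool_rot"]),s["force"],s["width"],s["gripper_force"])
E
```

```text
14.325 [ 438.0334692  -346.50240486   79.64526067] [-1.79999776e+02 -4.43098449e-03 -1.53483280e+00] [0.2855732  0.20911364 1.4938969 ] 12.629891057978675 60.64751744270325
```

Emit:
play_rows(deltas=[0, 0, -15, 0, 0, 0, 0, 0, 0, -55, 0, 0, 0, 0, 0, 0, -105, 0, 0, 0, 0, 0, 0, -155, 0, 0, 0, 0, 0, 0, -205, 0, 0, 0, 0, 0, 0, -230, 0, 0, 0, 0, 0, 0, -238, 0, 0, 0, 0, 0, 0, -238, 0, 0, 0, 0])

```text
clock: 15.32
eef_pos: [437.8, -346.1, 317.4]
tool_rot: [-3.141, 0.0, -0.027]
force: [0.7, 0.4, -0.9]
width: 12.4
gripper_force: 60.4
```

```bash
python3 - <<'E'
from h import *
s=read_state();print(s["clock"],s["eef_pos"],np.degrees(s["tool_rot"]),s["force"],s["width"],go((530.3,-7.5,318),58.7,s))
E
```

```text
15.325 [ 437.78231514 -346.14206416  317.42656244] [-1.79974512e+02  8.90671689e-03 -1.53347346e+00] [ 0.6717811   0.44105383 -0.88873348] 12.394279308906727 (array([  83.4, -341. ,   -0.4]), array([-0.   , -0.   , -1.051]))
```

Emit:
play_rows(deltas=[4, -16, 0, 0, 0, -0.06, 0, 13, -54, 0, 0, 0, -0.18, 0, 25, -100, 0, 0, 0, -0.32, 0, 36, -147, 0, 0, 0, -0.46, 0, 48, -195, 0, 0, 0, -0.61, 0, 59, -242, 0, 0, 0, -0.76, 0, 70, -285, 0, 0, 0, -0.9, 0, 78, -320, 0, 0, 0, -1, 0, 83.4, -341, 0, 0, 0, -1.051, 0, 83.4, -341, 0, 0, 0, -1.051, 0])

```text
clock: 16.58
eef_pos: [530.3, -6.1, 316.8]
tool_rot: [-3.14, 0.001, 1.027]
force: [-0.8, -0.8, -0.8]
width: 12.7
gripper_force: 60.4
```

```bash
python3 - <<'E'
from h import *
im=get_image("side");cv2.imwrite("pics/s8.png",cv2.resize(im[110:230,210:350,::-1],(700,600),interpolation=cv2.INTER_CUBIC))
s=read_state();print(s["clock"],s["eef_pos"],np.degrees(s["tool_rot"]),s["force"],s["width"],np.round(s["qpos"],2),go((530.3,-7.5,235),58.7,s))
print("expected flange centre px",pix("side",np.array(s["eef_pos"])-[0,0,5.5]))
for b in blobs(im,(100,120,40),(125,255,255),(240,110,320,185)):print(b)
E
```

```text
16.625 [530.01728968  -8.24128532 317.09302518] [-1.79968655e+02  8.87609934e-02  5.86792393e+01] [-0.02679923 -0.91556713 -1.27067748] 12.885739416670704 [-0.44  0.41  0.59  1.74 -0.25  1.07 -0.32] (array([ 0.9, -0.1, 82.1]), array([-0.001,  0.002, -0.   ]))
expected flange centre px [276.16565526 150.79907101]
(np.int32(908), array([275.60903084, 155.89977974]), ((35.13905334472656, 45.51564407348633), (28.392162322998047, 45.649166107177734), 90.55015563964844), array([254, 140,  45,  31]))
```

View pics/s8.png

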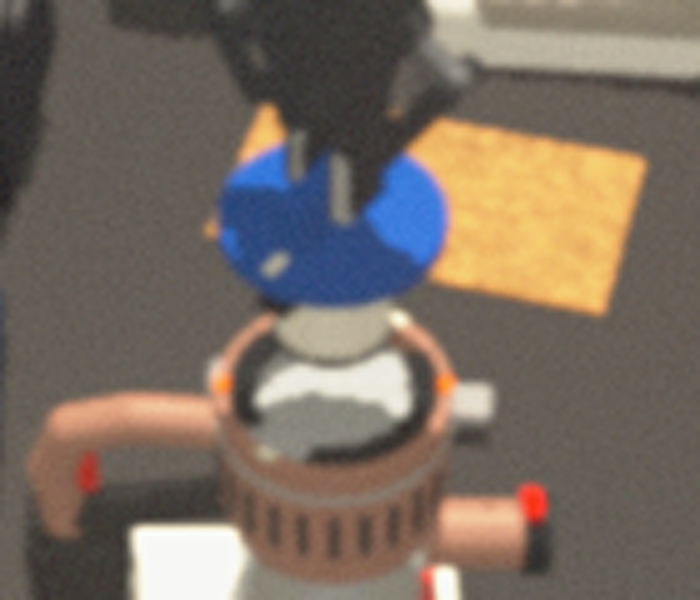

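The fresh filter hangs above the socket. Its mark is at crop (275,264), and the orange ticks at (222,384) and (446,381) give the socket's centre and yaw.

```bash
python3 - <<'E'
from h import *
e=np.array([530.0,-7.6,0])
p=plane("side",210+275/5,110+264/5,311.6);print("mark",p,ang(p,e),np.linalg.norm((p-e)[:2]))
a=plane("side",210+222/5,110+384/5,200);b=plane("side",210+446/5,110+381/5,200);print("ticks",a,b,(a+b)/2,ang(a,b),np.linalg.norm(a-b))
# flange extreme left/right pixels
for u in(218,447):
    q=plane("side",210+u/5,110+215/5,306.6);print(q)
a=plane("side",210+397/5,110+318/5,200);b=plane("side",210+268/5,110+455/5,200);print("white",ang(b,a),(a+b)/2)
E
```

```text
mark [550.19702879  30.29069756 311.6       ] 61.94086874457004 42.93745373918068
ticks [580.35586981  -2.41836086 200.        ] [475.78573409 -13.07978317 200.        ] [528.07080195  -7.74907202 200.        ] 5.821461710670887 105.11222198201594
[577.98637616  -2.64523819 306.6       ]
[480.23257453 -11.07656628 306.6       ]
white 59.83880661256854 [527.86846812  -6.51829531 200.        ]
```

Emit:
play_rows(deltas=[0, 0, 20, 0, 0, 0, 0, 0, 0, 45, 0, 0, 0, 0, 0, 0, 68, 0, 0, 0, 0, 0, 0, 78, 0, 0, 0, 0, 0, 0, 80, 0, 0, 0, 0, 0, 0, 80, 0, 0, 0, 0])

```text
clock: 17.38
eef_pos: [530.9, -8.4, 238.2]
tool_rot: [3.141, -0.0, 1.023]
force: [0.4, 0.7, -0.6]
width: 12.7
gripper_force: 60.4
```

```bash
python3 - <<'E'
from h import *
s=read_state();print(s["clock"],s["eef_pos"],np.degrees(s["tool_rot"]),s["force"],s["torque"],go((530,-7.5,216),58.7,s))
E
```

```text
17.375 [530.88694345  -8.43195682 238.23894677] [ 1.79937672e+02 -2.34427466e-02  5.86351242e+01] [ 0.35756937  0.66757816 -0.60512196] [-0.01481562  0.00175974 -0.0238452 ] (array([ 0.3, -1.3, 22.2]), array([ 0.001, -0.   , -0.001]))
```

Emit:
play_rows(deltas=[0.3, -1, 3, 0, 0, 0, 0, 0.3, -1, 7, 0, 0, 0, 0, 0.3, -1, 10, 0, 0, 0, 0, 0.3, -1, 13, 0, 0, 0, 0])

```text
clock: 17.88
eef_pos: [529.8, -7.0, 224.4]
tool_rot: [-3.142, 0.0, 1.024]
force: [0.1, 0.3, -0.2]
width: 13.0
gripper_force: 60.4
```

Emit:
play_rows(deltas=[0, 0, 3, 0, 0, 0, 0, 0, 0, 6, 0, 0, 0, 0, 0, 0, 8, 0, 0, 0, 0, 0, 0, 9, 0, 0, 0, 0, 0, 0, 9.3, 0, 0, 0, 0])

```text
clock: 18.5
eef_pos: [529.7, -7.1, 215.6]
tool_rot: [-3.141, -0.0, 1.024]
force: [-1.0, 0.8, 4.5]
width: 13.2
gripper_force: 61.1
```

```bash
python3 - <<'E'
from h import *
s=read_state();print(s["clock"],s["eef_pos"],np.degrees(s["tool_rot"]),s["force"],s["torque"])
E
```

```text
18.5 [529.7467495   -7.08407725 215.59624276] [-1.79991409e+02 -1.07782452e-02  5.86802454e+01] [-0.98228488  0.75728103  4.49399252] [0.13144381 0.48913756 0.03792578]
```

Emit:
play_rows(deltas=[0, 0, 0, 0, 0, 0.1, 0, 0, 0, 0, 0, 0, 0.22, 0, 0, 0, 0, 0, 0, 0.34, 0, 0, 0, 0, 0, 0, 0.46, 0, 0, 0, 0, 0, 0, 0.58, 0, 0, 0, 0, 0, 0, 0.7, 0, 0, 0, 0, 0, 0, 0.8, 0, 0, 0, 0, 0, 0, 0.87, 0, 0, 0, 0, 0, 0, 0.9, 0, 0, 0, 0, 0, 0, 0.9, 0])

```text
clock: 19.75
eef_pos: [529.8, -6.9, 215.6]
tool_rot: [-3.141, -0.0, 0.125]
force: [-1.0, 1.0, 5.2]
width: 12.5
gripper_force: 61.3
```

```bash
python3 - <<'E'
from h import *
s=read_state();print(s["clock"],s["eef_pos"],np.degrees(s["tool_rot"]),s["force"],s["torque"],np.round(s["qpos"],2))
E
```

```text
19.75 [529.8028244   -6.94380703 215.61978389] [-1.79978692e+02 -1.27403815e-02  7.14990547e+00] [-1.00267184  0.98338676  5.24477611] [ 0.25738462  0.43473854 -0.05033013] [-0.54  0.59  0.78  1.88 -0.53  0.89 -0.94]
```

Emit:
play_rows(deltas=[0, 0, 0, 0, 0, 0.04, 0, 0, 0, 0, 0, 0, 0.07, 0, 0, 0, 0, 0, 0, 0.1, 0, 0, 0, 0, 0, 0, 0.12, 0, 0, 0, 0, 0, 0, 0.12, 0])

```text
clock: 20.38
eef_pos: [530.0, -7.9, 215.6]
tool_rot: [3.14, -0.001, 0.003]
force: [-2.5, -1.2, 5.4]
width: 12.6
gripper_force: 61.3
```

```bash
python3 - <<'E'
from h import *
s=read_state();print(s["clock"],s["eef_pos"],np.degrees(s["tool_rot"]),s["force"],s["torque"],np.round(s["qpos"],2))
E
```

```text
20.375 [529.98981326  -7.91841778 215.62246923] [ 1.79932272e+02 -3.76440388e-02  1.91186209e-01] [-2.51631686 -1.17490805  5.35241679] [-0.05192921  0.42790659  0.23440111] [-0.56  0.6   0.82  1.88 -0.56  0.9  -1.04]
```

Emit:
play_rows(deltas=[0, 0, 0, 0, 0, 0.02, 0, 0, 0, 0, 0, 0, 0.04, 0, 0, 0, 0, 0, 0, 0.04, 0])

```text
clock: 20.75
eef_pos: [529.9, -8.3, 215.6]
tool_rot: [3.139, -0.0, -0.033]
force: [-1.5, -2.8, 4.7]
width: 12.8
gripper_force: 65.0
```

```bash
python3 - <<'E'
from h import *
s=read_state();print(s["clock"],s["eef_pos"],np.degrees(s["tool_rot"]),s["force"],s["torque"],np.round(s["qpos"],2))
E
```

```text
20.75 [529.91983541  -8.25928705 215.64311989] [ 1.79852594e+02 -1.63501577e-02 -1.87541391e+00] [-1.51274815 -2.75917811  4.71008732] [-0.3461225   0.38418747  1.26891862] [-0.57  0.61  0.83  1.88 -0.56  0.9  -1.06]
```

Emit:
play_rows(deltas=[0, 0, 0, 0, 0, 0.03, 0, 0, 0, 0, 0, 0, 0.03, 0])

```text
clock: 21.0
eef_pos: [529.9, -8.2, 215.7]
tool_rot: [3.138, -0.0, -0.06]
force: [-2.7, -2.2, 5.6]
width: 12.4
gripper_force: 76.0
```

```bash
python3 - <<'E'
from h import *
s=read_state();print(s["clock"],s["eef_pos"],np.degrees(s["tool_rot"]),s["force"],s["torque"],s["gripper_force"])
E
```

```text
21.0 [529.94175977  -8.24355806 215.66185379] [ 1.79816949e+02 -9.52977984e-03 -3.46282651e+00] [-2.69773802 -2.21842164  5.62078315] [-0.42128838  0.4414489   1.8756896 ] 76.03186863474548
```

Emit:
play_rows(deltas=[0, 0, 0, 0, 0, -0.03, 0, 0, 0, 0, 0, 0, -0.03, 0, 0, 0, 0, 0, 0, -0.03, 0.3, 0, 0, 0, 0, 0, -0.03, 0.6, 0, 0, 0, 0, 0, -0.03, 0.9, 0, 0, 0, 0, 0, -0.03, 0.9, 0, 0, -15, 0, 0, -0.03, 0.9, 0, 0, -50, 0, 0, -0.03, 1, 0, 0, -100, 0, 0, -0.03, 1, 0, 0, -150, 0, 0, -0.03, 1])

```text
clock: 22.25
eef_pos: [529.6, -7.3, 367.8]
tool_rot: [3.141, -0.001, -0.036]
force: [-0.5, 0.3, 0.0]
width: 85.2
gripper_force: 0.0
```

```bash
python3 - <<'E'
from h import *
im=get_image("side");cv2.imwrite("pics/s9.png",im[:,:,::-1])
s=read_state();print(s["clock"],s["eef_pos"],np.degrees(s["tool_rot"]),s["force"])
def m(roi):
    return [(int(b[0]),np.round(b[1],1)) for b in blobs(im,(0,0,150),(179,95,255),roi,3)]
r=m((252,176,302,192));print(r)
r=sorted(r,key=lambda x:-x[0])[:2];p,q=sorted([plane("side",*x[1],210) for x in r],key=lambda p:-p[0]);print((p+q)/2,ang(p,q))
E
```

```text
22.3 [532.80355825  -8.86984303 374.0574687 ] [-179.99934204   -0.6548723    -2.11036843] [ 3.96448968 -2.42521843  4.1192498 ]
[(45, array([295.3, 184.2])), (47, array([256.7, 182.4])), (11, array([300.3, 189.5])), (6, array([255.5, 189. ]))]
[530.17424017  -8.47689203 210.        ] 1.1417651574452476
```

View pics/s9.png

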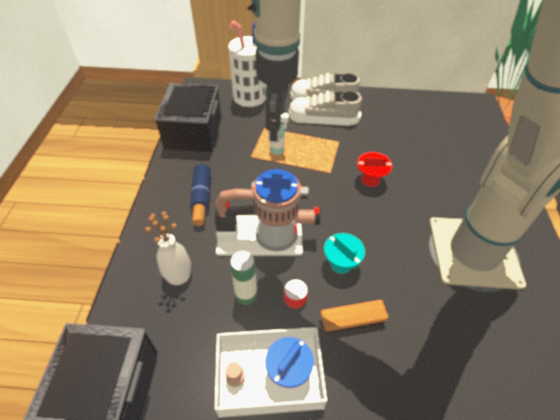

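The fresh filter is seated in the vac at (277,187). Its bar is at about 1°, just past the locked ticks, and the torque rose firmly at the stop. The used filter stands upright in the tub at (290,362), and everything else is in place. Settling briefly, then handing in.

Emit:
play_rows(deltas=[0, 0, 0, 0, 0, 0, 1, 0, 0, 0, 0, 0, 0, 1, 0, 0, 0, 0, 0, 0, 1])

```text
clock: 22.68
eef_pos: [529.1, -6.8, 364.3]
tool_rot: [3.141, 0.002, -0.036]
force: [-0.0, 0.5, -0.7]
width: 85.7
gripper_force: 0.0
```

```bash
python3 -c "
from cell import *
print(finish_job())"
```

```text
the job is handed in; nothing more can be done
None
```

The job is handed in at about 23 s: the used filter stands upright in the wash tub, the fresh filter is twisted clockwise to its stop (torque rose clearly there), and nothing else looked moved in the final side view.

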